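# Sort a pile of slide cases to their colour stations

### The job

Take apart the pile of four coloured slide cases and put each case, lid up and squarely in the white outline, on the station of its own colour. Move the two upper cases to their stations first, then the two lower ones. There is glass inside: do not drop a case or tip it over, and leave the flask and the amber bottle standing where they are.

Things in the scene. Friction and masses are not known exactly. Their poses are not given: they have to be found in the camera images.
- case_red_mid (a point): the red microscope-slide case, a closed, loose, rigid plastic box 140 x 36 x 44 mm (long x wide x high), about 0.13 kg; this point is its centre, 22 mm above its underside. x is its long axis, y across its width, z up. At the start it is one of the two upper cases of the pile, lying across the two lower ones. In each layer the two cases lie parallel with a gap of about 48 mm between them.
- case_yellow_mid (a point): the yellow microscope-slide case, a closed, loose, rigid plastic box 140 x 36 x 44 mm (long x wide x high), about 0.13 kg; this point is its centre, 22 mm above its underside. x is its long axis, y across its width, z up. At the start it is one of the two upper cases of the pile, lying across the two lower ones. In each layer the two cases lie parallel with a gap of about 48 mm between them.
- case_green_mid (a point): the green microscope-slide case, a closed, loose, rigid plastic box 140 x 36 x 44 mm (long x wide x high), about 0.13 kg; this point is its centre, 22 mm above its underside. x is its long axis, y across its width, z up. At the start it is one of the two lower cases of the pile, lying on a fixed grey mat 170 mm square and 4 mm thick. In each layer the two cases lie parallel with a gap of about 48 mm between them.
- case_blue_mid (a point): the blue microscope-slide case, a closed, loose, rigid plastic box 140 x 36 x 44 mm (long x wide x high), about 0.13 kg; this point is its centre, 22 mm above its underside. x is its long axis, y across its width, z up. At the start it is one of the two lower cases of the pile, lying on a fixed grey mat 170 mm square and 4 mm thick. In each layer the two cases lie parallel with a gap of about 48 mm between them.
- station_red: the red station: a fixed flat red plate 165 x 62 x 4 mm on the bench with a white rectangular outline, the size of a case's footprint, marked in its middle; origin at the centre of its underside, so its top is 4 mm above the origin. x is the long axis, z up. The red case stands here with its long axis along this x, either way round.
- station_yellow: the yellow station: a fixed flat yellow plate 165 x 62 x 4 mm on the bench with a white rectangular outline, the size of a case's footprint, marked in its middle; origin at the centre of its underside, so its top is 4 mm above the origin. x is the long axis, z up. The yellow case stands here with its long axis along this x, either way round.
- station_green: the green station: a fixed flat green plate 165 x 62 x 4 mm on the bench with a white rectangular outline, the size of a case's footprint, marked in its middle; origin at the centre of its underside, so its top is 4 mm above the origin. x is the long axis, z up. The green case stands here with its long axis along this x, either way round.
- station_blue: the blue station: a fixed flat blue plate 165 x 62 x 4 mm on the bench with a white rectangular outline, the size of a case's footprint, marked in its middle; origin at the centre of its underside, so its top is 4 mm above the origin. x is the long axis, z up. The blue case stands here with its long axis along this x, either way round.
- flask_mid (a point): bystander: a loose stoppered glass flask, 78 mm wide and 147 mm high, standing beyond the pile; this point is on its axis 60 mm above its foot.
- bottle_mid (a point): bystander: a loose amber glass bottle with a black cap, 72 mm wide and 127 mm high, standing beyond the pile; this point is on its axis 60 mm above its foot.
Not all that is in view belongs to the job. There is more than one size of the part that bears case_yellow_mid; the job needs the smaller.

How it is judged (in metres and radians):
On the way, in this order (a step that is already met when the one before it is completed fails the run):
1. both upper cases (red, yellow) stand released on their own stations (horizontal distance between case_red_mid and station_red below 0.012 m and angle between the x axis of case_red_mid and the x axis of station_red, either way round below 0.17 rad and z of case_red_mid in the frame of station_red between 0.022 and 0.03 m and angle between each of case_red_mid, case_yellow_mid's own z axis and vertical below 0.1 rad and contact force between each of case_red, case_yellow and the fingers below 0.05 N and horizontal distance between case_yellow_mid and station_yellow below 0.012 m and angle between the x axis of case_yellow_mid and the x axis of station_yellow, either way round below 0.17 rad and z of case_yellow_mid in the frame of station_yellow between 0.022 and 0.03 m), for 0.2 s.
2. both lower cases (green, blue) stand released on their own stations (horizontal distance between case_green_mid and station_green below 0.012 m and angle between the x axis of case_green_mid and the x axis of station_green, either way round below 0.17 rad and z of case_green_mid in the frame of station_green between 0.022 and 0.03 m and angle between each of case_green_mid, case_blue_mid's own z axis and vertical below 0.1 rad and contact force between each of case_green, case_blue and the fingers below 0.05 N and horizontal distance between case_blue_mid and station_blue below 0.012 m and angle between the x axis of case_blue_mid and the x axis of station_blue, either way round below 0.17 rad and z of case_blue_mid in the frame of station_blue between 0.022 and 0.03 m), for 0.2 s.
At the end, for the whole second after the job is handed in: Each case lies flat, lid up (tilt under 0.1 rad), on the station of its colour, its centre within 12 mm of the station's centre and its long axis within 0.17 rad of the station's, released and at rest (all of step 1 and all of step 2 and linear speed of each of case_red, case_yellow, case_green, case_blue below 0.02 m/s and angular speed of each of case_red, case_yellow, case_green, case_blue below 0.2 rad/s and contact force between each of case_red, case_yellow, case_green, case_blue and the arm below 0.05 N); the robot touches nothing.
It fails at once if a case is tipped by more than about 35 degrees (angle between any of case_red_mid, case_yellow_mid, case_green_mid, case_blue_mid's own z axis and vertical above 0.6 rad).
It fails at once if a case is dropped or knocked: it moves faster than 0.6 m/s close to the bench ((height (world z) of case_red_mid below 0.05 m and linear speed of case_red above 0.6 m/s) or (height (world z) of case_yellow_mid below 0.05 m and linear speed of case_yellow above 0.6 m/s) or (height (world z) of case_green_mid below 0.05 m and linear speed of case_green above 0.6 m/s) or (height (world z) of case_blue_mid below 0.05 m and linear speed of case_blue above 0.6 m/s)).
It fails at once if the flask or the bottle is shifted by more than 20 mm or toppled (distance of any of flask_mid, bottle_mid from where it was at the start of the episode above 0.02 m).
It also fails if it takes over 104 s, if anything falls off the work surface, if the arm or the gripper's body presses on something with over 40 N, if the wrist force passes 120 N, or if a joint passes its speed limit or range.

### The arm

A 6-joint arm with a two-finger parallel gripper is mounted at the origin on the work surface. World frame = base frame: x ahead of the robot, y to its left, z up, the work surface at z = 0. Lengths are in mm, angles in rad, forces in N, time in s.
With the tool pointing down it reaches from about 400 to 925 mm from the base axis. Payload 12.5 kg.
Tool frame: the origin (TCP) lies at the very end of the fingers, on their centre line; the grasp point (between the pads) lies 19 mm behind it (env.tcp_to_grasp is the distance from the TCP to the grasp point, in mm); z points along the fingers, x is the direction in which the jaws open and shut, and the axes are right-handed (so a half turn about z gives the same grasp; the last joint's range is limited). The gripper opens to 95 mm and grips with 3 to 60 N. Pads are 20 mm wide; open, the fingers measure 119 mm over their backs; the gripper's body (75 mm by 180 mm) begins 59 mm behind the grasp point.
Start: joints at [1.077, 0.491, 1.559, -0, 1.092, -0.106], TCP at [236.331, 578.614, 214.661] pointing down, gripper open.
Joint ranges: [-3.1, 3.1], [-0.84, 2.19], [0.05, 2.79], [-1.13, 4.28], [0.06, 2.93], [-2.69, 2.69]. Speed limits (rad/s): [2.22, 2.22, 2.79, 3.14, 3.14, 3.14].

### API

Orientations are given as [roll, pitch, yaw] about the fixed x, y, z axes, in that order (R = Rz(yaw) Ry(pitch) Rx(roll)).
In Python, from cell import env, vision, job gives the robot as it stands.
- The arm moves only by the shell command python3 -m pendant 'ROWS' [OPENING]. ROWS is JSON, a list of rows, each a list of 4 numbers: the shift along the tool's x, y, z in mm, then the turn about the tool's z in degrees. In form: [[tx, ty, tz, turn], ...]. A call has 1 to 8 rows; each row is the pose to reach, as a shift and turn from the pose measured when the call began, along the tool's axes at that moment; what a row does not reach only later rows make up. A row lasts 1/8 s, in which the tool goes at most 62.5 mm and 10.7 degrees, less where a joint would pass 70% of its speed; a pose out of reach is approached as far as the arm can. A call with a gripper value outside its range is refused whole. OPENING is the closure, from 0 (fully open) to 1 (shut), set as the call begins (- or left out, the last holds). The fingers move at their own pace and stop on an object; the grip force is fixed at half the most. Time passes only in rows, so rows that repeat a pose let the fingers close. It gives the time, the measured TCP pose, the force and the opening at its end, in the units of the state.
- env.state(): the state, without advancing time (a new reading comes with each control period).
- vision.read_camera(name): name is "scene" or "top" or "wrist"; returns a dict with "pixels" (400x640x3 uint8, red, green, blue), "intrinsics" (3x3 intrinsics, pixels), "R" (3x3) and "t" (3): a world point X has camera coordinates R X + t; the wrist camera has in their place "tool_from_camera" (4x4, takes a point from camera to tool coordinates, whose origin is the TCP and whose axes are the tool frame's). Camera axes: x right, y down, z forward; pixel columns grow to the right and rows downward; lengths in mm; the calibration is good to about 2 mm. A picture is of the moment at which its call begins: read the wrist's pose just before it. There is no depth.
- job.job_done(): hands the job in, once; it reports no verdict.
Trained networks look in a picture, given as the dict that the camera call returned (one of the last four; its "shot" number tells which), for a name from the list of things; names that differ only in an ending like _2 or _b are one class to them, and where a whole thing is asked for, a point or a joint stands for the part that bears it (a point fixed in the world has none). Each returns a list of dicts, best first, with "confidence" (0 to 1); they miss things now and then, are a little off and sometimes report something else, mostly with a low value. They report only what shows in the picture. A call takes as long as a camera call. They do not tell look-alikes from the thing itself.
- vision.find_in(picture, query): "at" ([x, y, z] in mm, in the coordinates of the camera as it stood for that picture, good to about 4 mm: the middle of the surface that is visible of it).
- vision.regions_of(picture, query): "pixels" (400x640 bool, what is visible of it).
The state is a dict: "t": time; "joints": joint angles; "qvel": joint speeds; "tau": joint torques, N m; "eef_pos": TCP position; "tcp_rot": TCP orientation; "ft_force": force on the tool from outside, world axes, zero at the start; "moment": the same for the moment, N m; "opening": opening from 0.0 (shut) to 1.0 (fully open).
Only numpy, scipy, OpenCV 4.12 (cv2) and the standard library are available. Lean on these libraries where they do the work, as an engineer would, in place of code of your own. Each camera call takes 0.05 s, during which the arm holds its last target.

## Working session

There is one attempt and no reset: what is moved stays moved. The work goes in short steps, Python scripts to look and compute and a shell command to move; the robot and the scene stay as the last step left them, time stands still between calls to the robot, and variables do not carry over. Pictures are saved under pics/ and viewed, and the job is handed in when it is done.

```bash
ls; mkdir -p pics; python3 - <<'E'
from cell import env,vision,job
import cv2
print(env.state())
for n in ["scene","top"]:
    p=vision.read_camera(n); cv2.imwrite(f"pics/{n}0.png",p["pixels"][:,:,::-1]); print(n,p["intrinsics"],p["R"],p["t"])
E
```

```text
pics
{'t': 0.0, 'joints': array([ 1.07740302e+00,  4.91590603e-01,  1.55946208e+00, -2.93608357e-05,
        1.09167912e+00, -1.05589748e-01]), 'qvel': array([-0.00084481, -0.00146695, -0.00044523,  0.00099731, -0.0008558 ,
        0.00157526]), 'tau': array([-1.90849998e-03, -6.12639213e+01, -2.58175832e+01,  6.91884826e-02,
        4.82149317e-02, -1.60582217e-04]), 'eef_pos': array([236.21048428, 578.38011278, 214.03810837]), 'tcp_rot': array([-3.14149849e+00,  1.13554846e-03,  1.18300638e+00]), 'ft_force': array([0.93130269, 0.35005596, 0.88273355]), 'moment': array([0.00150675, 0.03246543, 0.02721841]), 'opening': 0.9990044813817128}
scene [[466.06096143   0.         320.00985843]
 [  0.         466.06096143 197.56657109]
 [  0.           0.           1.        ]] [[ 0.28122415  0.95950432 -0.01626184]
 [ 0.67043873 -0.2085689  -0.71204699]
 [-0.68660388  0.18934224 -0.70194347]] [-157.46042401 -291.53645249 1720.38900435]
top [[484.30761914   0.         316.3288687 ]
 [  0.         484.30761914 194.1260333 ]
 [  0.           0.           1.        ]] [[-0.0080417  -0.99968067 -0.02395611]
 [-0.98911645  0.01147189 -0.14668688]
 [ 0.14691486  0.02251578 -0.98889285]] [  21.74279904  514.63013251 1176.89407184]
```

View pics/scene0.png

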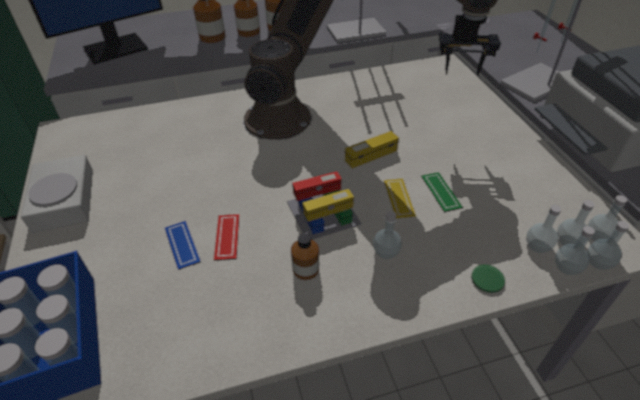

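View pics/top0.png

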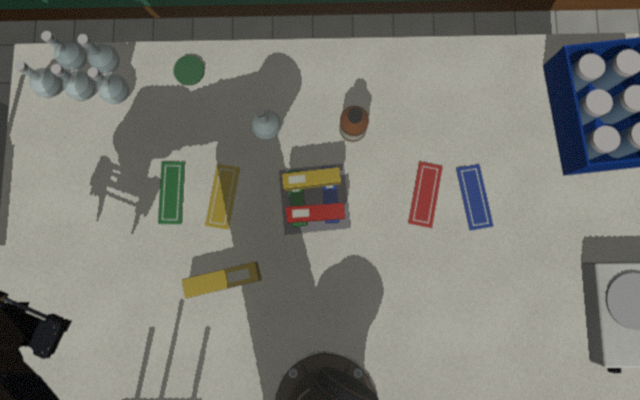

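The pile is at about (313,200) in the top view: yellow and red on top, green (left) and blue (right) below. The long yellow case at (220,280) is the decoy. The flask is at (266,125) and the bottle at (354,121). Next I'll measure them.

```bash
cat > h.py <<'E'
import numpy as np,cv2
from cell import env,vision,job
def unproj(p,uv,z):
    K,R,t=p["intrinsics"],p["R"],p["t"]
    uv=np.atleast_2d(uv).astype(float)
    d=np.c_[uv,np.ones(len(uv))]@np.linalg.inv(K).T@R
    C=-R.T@t
    return C+d*((z-C[2])/d[:,2])[:,None]
def rect(p,m,z):
    ys,xs=np.nonzero(m)
    X=unproj(p,np.c_[xs,ys],z)[:,:2].astype(np.float32)
    (c,(w,h),a)=cv2.minAreaRect(X)
    if w<h: w,h,a=h,w,a+90
    a=(a+90)%180-90
    return np.round(c,1),round(w,1),round(h,1),round(a,1),np.round(X.mean(0),1)
E
python3 - <<'E'
from h import *
for cam in ["top","scene"]:
    p=vision.read_camera(cam)
    for q,z in [("station_red",4),("station_yellow",4),("station_green",4),("station_blue",4),("case_red_mid",92),("case_yellow_mid",92),("case_green_mid",48),("case_blue_mid",48),("flask_mid",60),("bottle_mid",60)]:
        for r in vision.regions_of(p,q)[:3]:
            m=r["pixels"]
            if m.sum()>5: print(cam,q,round(r["confidence"],2),m.sum(),*rect(p,m,z))
        for r in vision.find_in(p,q)[:3]:
            print("    find",round(r["confidence"],2),np.round(p["R"].T@(np.array(r["at"])-p["t"]),0))
E
```

```text
top station_red 0.93 1568 [ 516.1 -261.1] 165.4 63.9 -11.8 [ 515.4 -261.2]
top station_red 0.61 1492 [529.3 395.1] 165.9 62.3 -0.8 [527.4 395.2]
    find 0.68 [ 515. -259.    4.]
    find 0.17 [ 508. -386.    5.]
top station_yellow 0.8 1510 [517.7 261.5] 166.0 64.4 -9.7 [517.  261.6]
    find 0.62 [515. 262.   3.]
    find 0.97 [526. 398.   3.]
top station_blue 0.67 1617 [ 508.7 -386. ] 166.9 65.8 8.9 [ 506.6 -386.2]
    find 0.74 [ 506. -381.    5.]
    find 0.6 [514. 260.   2.]
top case_red_mid 0.57 953 [461.8  18.5] 139.8 40.2 -86.1 [461.9  18.7]
    find 0.56 [464.  16.  91.]
    find 0.56 [547.  29.  90.]
top case_yellow_mid 0.97 1587 [306.8 240.2] 185.5 49.0 -76.3 [306.6 240.3]
top case_yellow_mid 0.8 990 [544.9  27.1] 139.6 44.1 -84.3 [544.1  26.2]
    find 0.85 [547.  28.  93.]
    find 0.66 [304. 251.  58.]
    find 0.48 [ 516. -262.    3.]
top case_green_mid 0.63 253 [480.3  61.7] 89.6 36.8 9.1 [498.4  65.1]
    find 0.67 [499.  67.  48.]
top case_blue_mid 0.82 307 [511.5 -17.4] 141.5 35.5 1.1 [504.3 -17.6]
    find 0.68 [509. -20.  49.]
top flask_mid 0.8 670 [691.3 142.2] 
[... 858 characters left out ...]
5  25.7] 148.8 71.4 -84.4 [567.4  23.3]
scene case_yellow_mid 0.72 1159 [375. 224.] 208.6 95.2 -76.5 [377.5 220. ]
    find 0.8 [319. 242.  50.]
scene case_green_mid 0.7 196 [585.2  68.8] 49.5 48.1 6.0 [584.   66.7]
    find 0.69 [576.  65.  34.]
scene case_blue_mid 0.58 784 [559.1 242.3] 159.6 61.4 -10.2 [562.5 240.9]
scene case_blue_mid 0.55 277 [551.4 -18.8] 135.8 46.1 4.1 [569.3 -21. ]
scene case_blue_mid 0.28 790 [569.9 369. ] 159.2 62.5 -1.3 [572.8 368.3]
    find 0.75 [575.  67.  33.]
    find 0.51 [579. -15.  34.]
scene flask_mid 0.87 889 [686.1 148.6] 166.4 73.0 -21.0 [701.9 145.1]
scene bottle_mid 0.69 1121 [694.3 -77.8] 151.9 72.4 -14.2 [700.4 -78.7]
    find 0.55 [715. -85.  87.]
```

```bash
cat > go.py <<'E'
import sys
from h import *
x,y,z,yaw=map(float,sys.argv[1:5])
s=env.state(); P=s["eef_pos"]; R=cv2.Rodrigues(np.zeros(3))[0]
from scipy.spatial.transform import Rotation as Ro
R=Ro.from_euler("xyz",s["tcp_rot"]).as_matrix()
d=R.T@(np.array([x,y,z])-P)
turn=-((yaw-np.degrees(s["tcp_rot"][2])+180)%360-180)
print("t",round(s["t"],2),"pos",P.round(1),"yaw",round(np.degrees(s["tcp_rot"][2]),1),"open",round(s["opening"],2),"-> rows",d.round(1),"turn",turn.round(1),"dist",np.linalg.norm(d).round(0))
E
python3 go.py 464 18.5 190 5.5
```

```text
t 2.2 pos [236.3 578.6 214.7] yaw 67.8 open 1.0 -> rows [-432.4  422.6   24.6] turn 62.3 dist 605.0
```

```bash
python3 -m pendant '[[-40,39,2,6],[-82,80,4,14],[-124,121,6,22],[-166,162,8,30],[-208,203,12,38],[-250,244,14,46],[-292,285,16,54],[-334,326,18,62]]' 0.3; python3 go.py 464 18.5 130 5.5
```

```text
t: 3.2
eef_pos: [412.4, 144.4, 196.8]
tcp_rot: [-3.141, -0.001, 0.096]
ft_force: [1.5, 0.5, -0.4]
opening: 0.701
t 3.2 pos [412.4 144.4 196.8] yaw 5.5 open 0.7 -> rows [ 39.2 130.3  66.9] turn 0.0 dist 152.0
```

```bash
python3 -m pendant '[[13,43,0,0],[26,87,0,0],[39.2,130.3,0,0],[39.2,130.3,0,0]]'; python3 - <<'E'
from h import *
from scipy.spatial.transform import Rotation as Ro
s=env.state(); p=vision.read_camera("wrist"); cv2.imwrite("pics/w0.png",p["pixels"][:,:,::-1])
T=p["tool_from_camera"]; Rt=Ro.from_euler("xyz",s["tcp_rot"]).as_matrix()
A=np.eye(4);A[:3,:3]=Rt;A[:3,3]=s["eef_pos"]; W=A@T
p["R"]=W[:3,:3].T; p["t"]=-p["R"]@W[:3,3]
print(W.round(2))
for q,z in [("case_red_mid",92),("case_yellow_mid",92),("case_green_mid",48),("case_blue_mid",48)]:
    for r in vision.regions_of(p,q)[:3]:
        m=r["pixels"]
        if m.sum()>5: print(q,round(r["confidence"],2),m.sum(),*rect(p,m,z))
    for r in vision.find_in(p,q)[:3]:
        print("    find",round(r["confidence"],2),np.round(p["R"].T@(np.array(r["at"])-p["t"]),0))
E
python3 go.py 464 18.5 56 5.5
```

```text
t: 3.7
eef_pos: [464.9, 16.2, 196.9]
tcp_rot: [3.141, -0.002, 0.093]
ft_force: [0.5, 0.0, 0.2]
opening: 0.701
[[ 1.0000e+00  9.0000e-02  2.0000e-02  4.5769e+02]
 [ 9.0000e-02 -9.6000e-01 -2.5000e-01  8.5320e+01]
 [ 0.0000e+00  2.5000e-01 -9.7000e-01  3.6631e+02]
 [ 0.0000e+00  0.0000e+00  0.0000e+00  1.0000e+00]]
case_red_mid 0.86 7284 [463.   20.1] 138.5 36.8 -86.2 [462.4  24.4]
    find 0.76 [462.  25.  89.]
case_yellow_mid 0.96 7727 [541.6  29.4] 137.3 44.1 -83.7 [541.5  42.2]
case_yellow_mid 0.77 1240 [346.9 148.2] 53.7 13.6 5.3 [348.9 149.8]
    find 0.8 [542.  43.  93.]
case_green_mid 0.58 2056 [480.2  65.2] 88.5 36.7 5.3 [498.4  67.1]
    find 0.72 [679. 140.  61.]
    find 0.58 [497.  69.  46.]
case_blue_mid 0.61 2149 [509.1 -11. ] 47.5 44.4 5.3 [508.8 -10.5]
    find 0.82 [510. -12.  47.]
t 4.15 pos [463.8  19.1 197. ] yaw 5.6 open 0.7 -> rows [ -0.    0.6 141. ] turn 0.1 dist 141.0
```

View pics/w0.png

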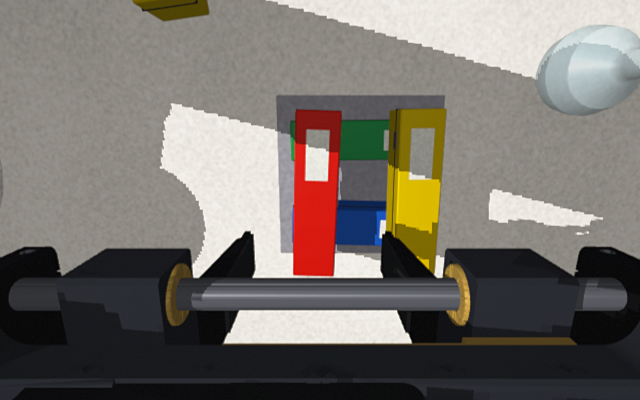

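Red is at about (463.5,19.5), and all the measurements agree. I'll descend and grip it.

```bash
python3 -m pendant '[[0,0,35,0.5],[0,0,70,0.5],[0,0,100,0.5],[0,0,120,0.5],[0,0,133,0.5],[0,0,141,0.5],[0,0,141,0.5]]' 0.3; python3 -m pendant '[[0,0,0,0],[0,0,0,0],[0,0,0,0],[0,0,0,0]]' 1; python3 -m pendant '[[0,0,-10,0],[0,0,-30,0],[0,0,-60,0],[0,0,-90,0],[0,0,-90,0]]';  python3 go.py 516.5 -261 150 78.1
```

```text
t: 5.03
eef_pos: [464.0, 19.2, 55.9]
tcp_rot: [-3.141, -0.001, 0.089]
ft_force: [0.3, -0.2, -0.3]
opening: 0.695
t: 5.52
eef_pos: [464.0, 19.1, 56.1]
tcp_rot: [-3.141, -0.001, 0.089]
ft_force: [-0.7, -0.6, 3.3]
opening: 0.378
t: 6.15
eef_pos: [464.7, 19.1, 148.1]
tcp_rot: [3.141, -0.005, 0.089]
ft_force: [0.5, 0.9, -1.1]
opening: 0.377
t 6.15 pos [464.7  19.1 148.1] yaw 5.1 open 0.38 -> rows [ 26.8 283.6  -1.6] turn -73.0 dist 285.0
```

```bash
python3 -m pendant '[[3,30,0,-7],[7,70,0,-16],[11,112,0,-26],[15,155,0,-36],[19,198,0,-46],[22,236,0,-55],[25,265,0,-64],[27,283.6,0,-73]]'; python3 -m pendant '[[0,0,0,0],[0,0,0,0]]'; python3 - <<'E'
from h import *
p=vision.read_camera("top"); cv2.imwrite("pics/t1.png",p["pixels"][:,:,::-1])
E
python3 go.py 516.5 -261 13 78.1
```

```text
t: 7.15
eef_pos: [516.3, -262.2, 147.0]
tcp_rot: [3.138, -0.001, 1.367]
ft_force: [-0.4, -0.3, -1.7]
opening: 0.38
t: 7.4
eef_pos: [515.8, -261.4, 146.1]
tcp_rot: [3.14, -0.002, 1.364]
ft_force: [-0.1, -0.4, -1.0]
opening: 0.378
t 7.45 pos [ 516.  -261.2  146.4] yaw 78.2 open 0.38 -> rows [1.000e-01 2.000e-01 1.334e+02] turn 0.1 dist 133.0
```

View pics/t1.png

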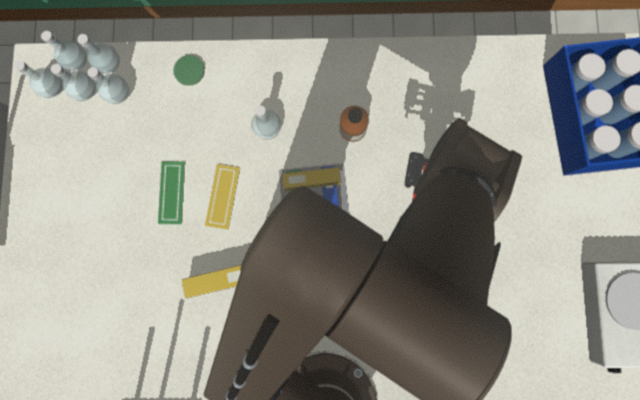

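The arm hides the station, but the yellow case is still in place at (312,178). I'll lower red onto its station.

```bash
python3 -m pendant '[[0,0,30,0],[0,0,65,0],[0,0,95,0],[0,0,115,0],[0,0,126,0],[0,0,131,0],[0,0,133.5,0],[0,0,133.5,0]]'; python3 go.py 516.5 -261 12 78.1
```

```text
t: 8.45
eef_pos: [516.5, -261.1, 13.4]
tcp_rot: [3.139, -0.002, 1.365]
ft_force: [-0.1, 0.3, -0.8]
opening: 0.376
t 8.45 pos [ 516.5 -261.1   13.4] yaw 78.2 open 0.38 -> rows [ 0.1 -0.1  1.4] turn 0.1 dist 1.0
```

```bash
python3 -m pendant '[[0,0,1,0],[0,0,1.7,0],[0,0,1.7,0]]';  python3 -m pendant '[[0,0,0,0],[0,0,0,0],[0,0,0,0]]' 0.3;python3 -m pendant '[[0,0,-15,0],[0,0,-45,0],[0,0,-90,0],[0,0,-140,0]]'; python3 go.py 547 28 150 5.5
```

```text
t: 8.82
eef_pos: [516.8, -261.3, 12.2]
tcp_rot: [3.138, -0.002, 1.365]
ft_force: [1.5, 1.0, 3.8]
opening: 0.381
t: 9.2
eef_pos: [516.7, -261.3, 12.1]
tcp_rot: [3.138, -0.002, 1.365]
ft_force: [0.1, 1.3, 0.6]
opening: 0.639
t: 9.7
eef_pos: [515.9, -261.2, 154.2]
tcp_rot: [3.138, -0.002, 1.365]
ft_force: [-0.5, -0.0, -0.6]
opening: 0.699
t 9.7 pos [ 515.9 -261.2  154.2] yaw 78.2 open 0.7 -> rows [289.4 -28.8   4.5] turn 72.7 dist 291.0
```

```bash
python3 -m pendant '[[35,-3,-8,9],[75,-7,-16,18],[115,-11,-24,27],[155,-15,-32,36],[195,-19,-36,45],[235,-23,-36,54],[265,-26,-36,63],[289,-29,-36,72.7]]'; python3 -m pendant '[[0,0,0,0],[0,0,0,0]]'; cat > look.py <<'E'
import sys
from h import *
from scipy.spatial.transform import Rotation as Ro
def wrist(name):
    s=env.state(); p=vision.read_camera("wrist"); cv2.imwrite(name,p["pixels"][:,:,::-1])
    A=np.eye(4);A[:3,:3]=Ro.from_euler("xyz",s["tcp_rot"]).as_matrix();A[:3,3]=s["eef_pos"]; W=A@p["tool_from_camera"]
    p["R"]=W[:3,:3].T; p["t"]=-p["R"]@W[:3,3]
    return p
def rep(p,qs):
    for q,z in qs:
        for r in vision.regions_of(p,q)[:3]:
            m=r["pixels"]
            if m.sum()>5: print(q,round(r["confidence"],2),m.sum(),*rect(p,m,z))
E
python3 - <<'E'
from look import *
p=vision.read_camera("top"); cv2.imwrite("pics/t2.png",p["pixels"][:,:,::-1])
rep(p,[("case_red_mid",48),("station_red",4)])
rep(wrist("pics/w2.png"),[("case_yellow_mid",92),("case_green_mid",48),("case_blue_mid",48)])
E
python3 go.py 547 28 56 5.5
```

```text
t: 10.7
eef_pos: [546.5, 28.9, 191.6]
tcp_rot: [-3.141, -0.005, 0.091]
ft_force: [0.2, -0.2, 0.3]
opening: 0.699
t: 10.95
eef_pos: [546.4, 28.5, 192.2]
tcp_rot: [-3.141, -0.005, 0.094]
ft_force: [0.2, -0.4, 0.1]
opening: 0.698
case_red_mid 0.88 986 [ 513.5 -258.2] 146.0 42.7 -13.0 [ 513.  -258.1]
station_red 0.81 620 [ 516.6 -262.4] 167.8 65.2 -12.2 [ 505.1 -251. ]
case_yellow_mid 0.82 1837 [362.2 151.4] 65.4 15.9 5.3 [365.1 153.3]
case_yellow_mid 0.77 7209 [546.2  31.8] 135.0 36.0 -83.1 [545.9  35.7]
case_green_mid 0.78 4331 [505.1  68. ] 137.5 36.3 6.2 [489.9  66.8]
case_blue_mid 0.62 4257 [512.8  -9.7] 139.6 47.0 3.7 [498.3  -9.8]
t 11.3 pos [546.5  28.5 191.6] yaw 5.2 open 0.7 -> rows [-1.000e-01  6.000e-01  1.356e+02] turn -0.3 dist 136.0
```

View pics/t2.png

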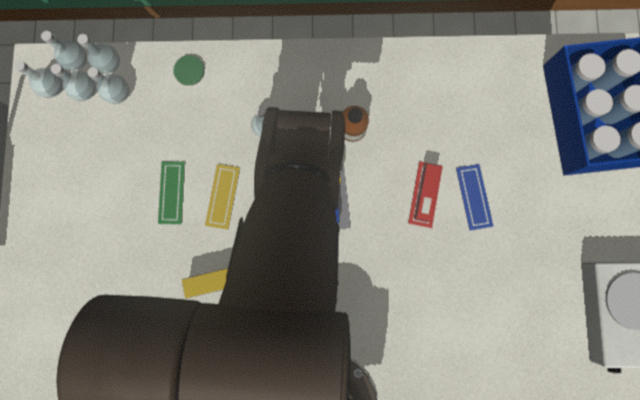

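View pics/w2.png

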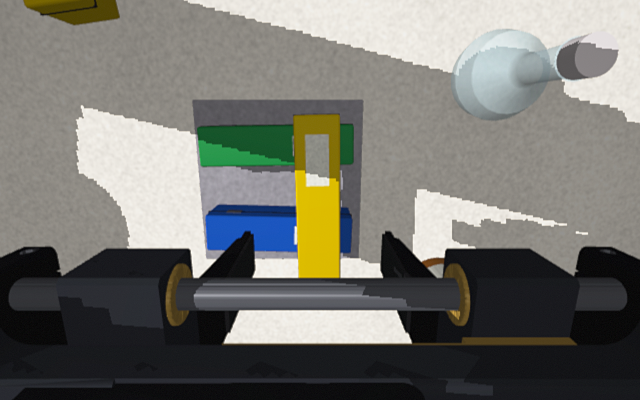

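Red sits in its outline at (425,195). Yellow is centred between the jaws, so I'll grip it.

```bash
python3 -m pendant '[[0,0,35,-0.3],[0,0,70,-0.3],[0,0,97,-0.3],[0,0,117,-0.3],[0,0,129,-0.3],[0,0,136,-0.3],[0,0,136,-0.3]]' 0.3; python3 -m pendant '[[0,0,0,0],[0,0,0,0],[0,0,0,0],[0,0,0,0]]' 1; python3 -m pendant '[[0,0,-10,0],[0,0,-30,0],[0,0,-60,0],[0,0,-90,0],[0,0,-90,0]]';  python3 go.py 518 261.5 150 80.3
```

```text
t: 12.18
eef_pos: [547.1, 28.5, 55.6]
tcp_rot: [-3.141, -0.004, 0.096]
ft_force: [0.1, -0.1, 0.4]
opening: 0.701
t: 12.68
eef_pos: [547.2, 28.5, 55.9]
tcp_rot: [-3.141, -0.005, 0.096]
ft_force: [-0.6, 0.2, 2.7]
opening: 0.376
t: 13.3
eef_pos: [547.6, 28.5, 148.0]
tcp_rot: [3.141, -0.009, 0.096]
ft_force: [0.9, 0.3, -2.4]
opening: 0.378
t 13.3 pos [547.6  28.5 148. ] yaw 5.5 open 0.38 -> rows [  -7.  -234.8   -2.1] turn -74.8 dist 235.0
```

```bash
python3 -m pendant '[[-1,-25,0,-7],[-2,-57,0,-16],[-3,-92,0,-26],[-4,-128,0,-36],[-5,-163,0,-46],[-6,-195,0,-56],[-7,-219,0,-66],[-7,-234.8,0,-74.8]]'; python3 -m pendant '[[0,0,0,0],[0,0,0,0]]'; python3 go.py 518 261.5 13 80.3
```

```text
t: 14.3
eef_pos: [517.2, 262.4, 146.7]
tcp_rot: [3.135, -0.001, 1.408]
ft_force: [-0.1, 0.3, -1.9]
opening: 0.375
t: 14.55
eef_pos: [516.9, 261.9, 145.9]
tcp_rot: [3.136, -0.0, 1.405]
ft_force: [0.6, 0.5, -2.2]
opening: 0.379
t 14.55 pos [516.9 261.9 145.9] yaw 80.5 open 0.38 -> rows [ -0.3   0.4 132.9] turn 0.2 dist 133.0
```

```bash
python3 -m pendant '[[0,0,30,0],[0,0,65,0],[0,0,95,0],[0,0,115,0],[0,0,126,0],[0,0,131,0],[0,0,133.5,0],[0,0,134.5,0]]'; python3 -m pendant '[[0,0,0.5,0],[0,0,0.8,0]]';  python3 -m pendant '[[0,0,0,0],[0,0,0,0],[0,0,0,0]]' 0.3;python3 -m pendant '[[0,0,-15,0],[0,0,-45,0],[0,0,-90,0],[0,0,-140,0]]'; python3 go.py 500 66 190 95.5
```

```text
t: 15.55
eef_pos: [518.0, 261.9, 12.0]
tcp_rot: [3.135, -0.001, 1.405]
ft_force: [-0.3, -1.6, 3.6]
opening: 0.379
t: 15.8
eef_pos: [518.0, 261.7, 11.8]
tcp_rot: [3.135, -0.001, 1.405]
ft_force: [-2.8, -3.2, 10.8]
opening: 0.375
t: 16.18
eef_pos: [518.1, 261.8, 11.8]
tcp_rot: [3.134, -0.001, 1.405]
ft_force: [0.0, 0.6, -0.7]
opening: 0.638
t: 16.68
eef_pos: [516.8, 261.8, 153.8]
tcp_rot: [3.135, -0.001, 1.405]
ft_force: [-0.4, -1.1, 0.7]
opening: 0.701
t 16.68 pos [516.8 261.8 153.8] yaw 80.5 open 0.7 -> rows [-195.8   16.   -36.2] turn -15.0 dist 200.0
```

```bash
python3 - <<'E'
from look import *
p=vision.read_camera("top"); cv2.imwrite("pics/t3.png",p["pixels"][:,:,::-1])
rep(p,[("case_green_mid",48),("case_blue_mid",48)])
E
python3 -m pendant '[[-30,2,-10,-3],[-65,5,-22,-6],[-100,8,-36,-9],[-135,11,-36,-12],[-165,14,-36,-15],[-185,15,-36,-15],[-196,16,-36,-15],[-196,16,-36,-15]]'; 
python3 - <<'E'
from look import *
p=vision.read_camera("top"); cv2.imwrite("pics/t4.png",p["pixels"][:,:,::-1])
rep(p,[("case_yellow_mid",48),("station_yellow",4)])
rep(wrist("pics/w4.png"),[("case_green_mid",48),("case_blue_mid",48)])
E
python3 go.py 502 66 12 95.5
```

```text
case_green_mid 0.95 761 [504.   65.8] 139.1 36.8 6.6 [504.3  66.4]
case_green_mid 0.42 878 [692.9 -79.9] 95.2 72.6 -6.4 [693.4 -79.3]
case_blue_mid 0.57 839 [511.6 -16.9] 142.5 38.2 2.9 [511.6 -17. ]
case_blue_mid 0.31 1633 [ 501.4 -372.7] 160.7 65.0 9.5 [ 501.1 -372.5]
t: 17.82
eef_pos: [500.9, 66.0, 190.2]
tcp_rot: [3.13, -0.001, 1.666]
ft_force: [-0.3, 0.1, 0.2]
opening: 0.698
case_yellow_mid 0.66 952 [516.5 255.7] 140.2 44.4 -9.1 [516.3 255.8]
case_yellow_mid 0.57 579 [293.6 306.1] 75.7 51.1 -79.3 [293.7 308.6]
station_yellow 0.91 291 [515.9 258.2] 164.9 60.7 -12.2 [482.8 255.2]
case_blue_mid 0.67 5837 [509.9 -11.7] 135.3 43.7 3.3 [499.  -13.5]
t 18.12 pos [501.   66.8 190.5] yaw 95.6 open 0.7 -> rows [ -1.   -1.3 178.5] turn 0.1 dist 178.0
```

View pics/t4.png

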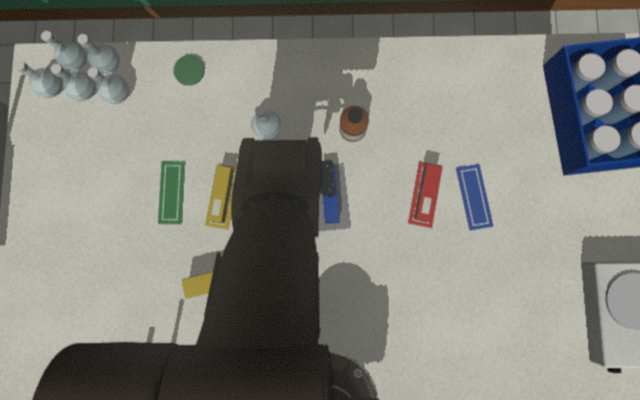

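View pics/w4.png

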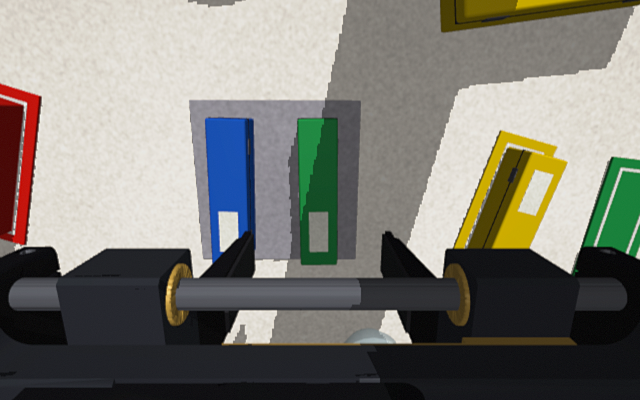

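View pics/t3.png

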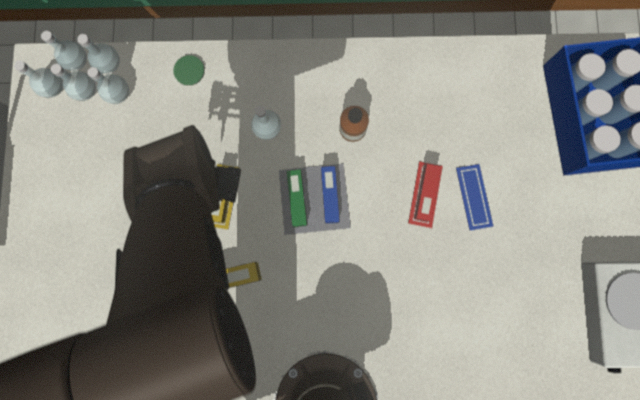

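Both upper cases are on their stations. Green is at (505,66) with its long axis at about 5.3°, so I'll grip it next.

```bash
python3 -m pendant '[[-1,2,40,0],[-1,2,80,0],[-1,2,115,0],[-1,2,145,0],[-1,2,163,0],[-1,2,173,0],[-1,2,178,0],[-1,2,178,0]]' 0.3; python3 -m pendant '[[0,0,0,0],[0,0,0,0],[0,0,0,0],[0,0,0,0]]' 1; python3 -m pendant '[[0,0,-10,0],[0,0,-30,0],[0,0,-60,0],[0,0,-100,0],[0,0,-120,0],[0,0,-120,0]]';  python3 go.py 529.5 396 130 89
```

```text
t: 19.12
eef_pos: [505.4, 66.4, 12.7]
tcp_rot: [3.129, -0.0, 1.668]
ft_force: [-0.1, 0.3, 0.7]
opening: 0.698
t: 19.62
eef_pos: [505.5, 66.4, 12.9]
tcp_rot: [3.129, -0.0, 1.668]
ft_force: [-0.2, -0.2, 3.2]
opening: 0.375
t: 20.38
eef_pos: [504.4, 66.2, 134.4]
tcp_rot: [3.126, -0.0, 1.668]
ft_force: [-0.7, -0.1, -0.6]
opening: 0.377
t 20.38 pos [504.4  66.2 134.4] yaw 95.6 open 0.38 -> rows [325.8  56.8   5.4] turn 6.6 dist 331.0
```

```bash
python3 -m pendant '[[30,5,0,1],[75,13,0,2],[125,22,0,3],[175,31,0,4],[225,39,0,5],[270,47,0,6],[305,53,0,6.6],[325.8,56.8,0,6.6]]'; python3 -m pendant '[[0,0,0,0],[0,0,0,0]]'; python3 go.py 529.5 396 13 89
```

```text
t: 21.38
eef_pos: [528.7, 397.5, 133.7]
tcp_rot: [3.127, -0.001, 1.554]
ft_force: [0.0, -0.7, -0.0]
opening: 0.38
t: 21.62
eef_pos: [528.2, 396.7, 132.6]
tcp_rot: [3.129, 0.0, 1.554]
ft_force: [-0.4, 0.2, -1.4]
opening: 0.377
t 21.62 pos [528.2 396.7 132.6] yaw 89.0 open 0.38 -> rows [ -0.6  -0.2 119.6] turn 0.0 dist 120.0
```

```bash
python3 -m pendant '[[-0.6,0,30,0],[-0.6,0,60,0],[-0.6,0,85,0],[-0.6,0,103,0],[-0.6,0,113,0],[-0.6,0,118,0],[-0.6,0,120.5,0],[-0.6,0,121,0]]'; python3 -m pendant '[[0,0,0.4,0],[0,0,0.6,0]]';  python3 -m pendant '[[0,0,0,0],[0,0,0,0],[0,0,0,0]]' 0.3;python3 -m pendant '[[0,0,-15,0],[0,0,-45,0],[0,0,-90,0],[0,0,-140,0]]'; python3 go.py 513 -17.5 160 -84.7
```

```text
t: 22.62
eef_pos: [529.9, 396.1, 12.9]
tcp_rot: [3.128, -0.0, 1.554]
ft_force: [-3.0, -2.8, 9.4]
opening: 0.375
t: 22.88
eef_pos: [530.2, 396.3, 12.9]
tcp_rot: [3.127, -0.001, 1.554]
ft_force: [-1.4, -1.9, 6.1]
opening: 0.376
t: 23.25
eef_pos: [530.2, 396.3, 12.9]
tcp_rot: [3.127, -0.001, 1.554]
ft_force: [-0.2, -0.3, -0.0]
opening: 0.636
t: 23.75
eef_pos: [527.9, 396.1, 154.9]
tcp_rot: [3.127, -0.001, 1.554]
ft_force: [0.4, 0.4, -0.7]
opening: 0.702
t 23.75 pos [527.9 396.1 154.9] yaw 89.0 open 0.7 -> rows [-413.8   -8.    -5.4] turn 173.7 dist 414.0
```

```bash
python3 -m pendant '[[-40,-1,-8,0],[-95,-2,-16,0],[-150,-3,-24,-1],[-205,-4,-32,-2],[-260,-5,-32,-3],[-315,-6,-32,-4],[-365,-7,-32,-5],[-395,-8,-32,-6.3]]';python3 -m pendant '[[-14,0,0,0],[-18,0,0,0],[-18,0,0,0]]';
python3 - <<'E'
from look import *
p=vision.read_camera("top"); cv2.imwrite("pics/t5.png",p["pixels"][:,:,::-1])
rep(p,[("case_green_mid",48),("case_yellow_mid",48)])
rep(wrist("pics/w5.png"),[("case_blue_mid",48)])
E
python3 go.py 513 -17.5 12 95.3
```

```text
t: 24.75
eef_pos: [512.7, -0.8, 187.6]
tcp_rot: [3.126, 0.001, 1.663]
ft_force: [-0.1, 0.2, 0.5]
opening: 0.699
t: 25.12
eef_pos: [514.5, -18.2, 187.9]
tcp_rot: [3.126, 0.001, 1.663]
ft_force: [-0.2, 0.0, -0.4]
opening: 0.699
case_green_mid 0.71 1057 [528.8 389.1] 142.3 50.2 -0.8 [526.9 388.2]
case_yellow_mid 0.86 979 [516.1 255.8] 141.6 45.2 -8.8 [514.8 256.5]
case_yellow_mid 0.7 1371 [304.7 252.6] 183.7 48.1 -76.5 [304.5 255.8]
case_blue_mid 0.88 5896 [512.4 -15.7] 140.0 36.8 3.8 [508.6 -16.1]
t 25.38 pos [514.3 -18.1 187.6] yaw 95.3 open 0.7 -> rows [  0.9  -4.  175.6] turn 0.0 dist 176.0
```

View pics/t5.png

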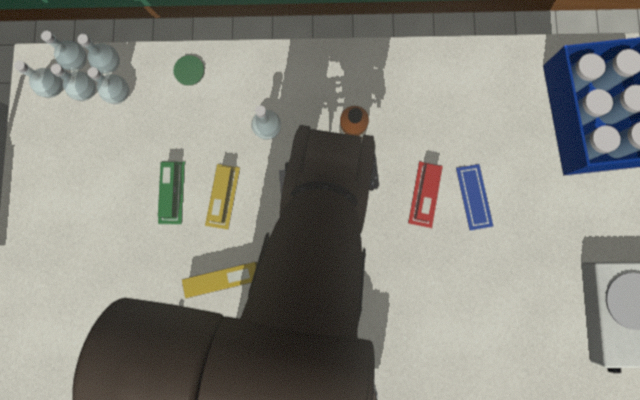

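View pics/w5.png

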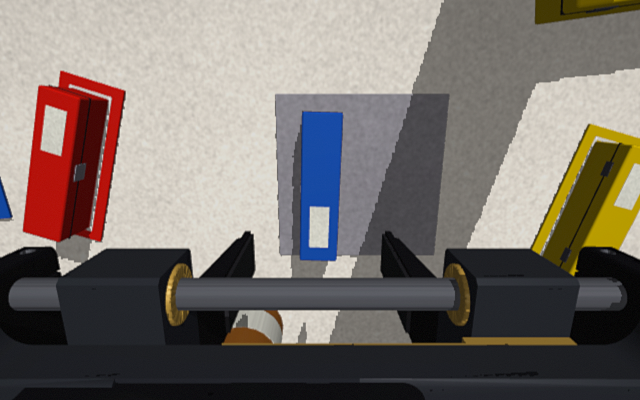

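```bash
python3 -m pendant '[[1,-3,40,0.5],[1,-3,80,0.5],[1,-3,115,0.5],[1,-3.5,143,0.5],[1,-3.5,160,0.5],[1,-3.5,170,0.5],[1,-3.5,175,0.5],[1,-3.5,175,0.5]]' 0.3; python3 -m pendant '[[0,0,0,0],[0,0,0,0],[0,0,0,0],[0,0,0,0]]' 1; python3 -m pendant '[[0,0,-10,0],[0,0,-30,0],[0,0,-60,0],[0,0,-100,0],[0,0,-120,0],[0,0,-120,0]]';  python3 go.py 510.5 -385.5 130 99.1
```

```text
t: 26.38
eef_pos: [513.6, -17.3, 12.8]
tcp_rot: [3.126, 0.001, 1.656]
ft_force: [0.2, 0.1, -0.5]
opening: 0.698
t: 26.88
eef_pos: [513.6, -17.3, 13.0]
tcp_rot: [3.126, 0.001, 1.655]
ft_force: [-0.1, 0.4, 3.1]
opening: 0.38
t: 27.62
eef_pos: [512.2, -17.4, 134.5]
tcp_rot: [3.123, 0.002, 1.655]
ft_force: [-0.5, -0.4, -1.7]
opening: 0.38
t 27.62 pos [512.2 -17.4 134.5] yaw 94.9 open 0.38 -> rows [-366.6  -32.9    4.6] turn -4.2 dist 368.0
```

```bash
python3 -m pendant '[[-40,-4,0,-1],[-90,-8,0,-2],[-140,-13,0,-3],[-190,-17,0,-4],[-240,-22,0,-4.2],[-290,-26,0,-4.2],[-335,-30,0,-4.2],[-366.6,-32.9,0,-4.2]]'; python3 -m pendant '[[0,0,0,0],[0,0,0,0]]'; python3 go.py 510.5 -385.5 13 99.1
```

```text
t: 28.62
eef_pos: [509.7, -387.2, 133.0]
tcp_rot: [3.124, 0.002, 1.728]
ft_force: [-0.3, -0.5, -1.9]
opening: 0.376
t: 28.88
eef_pos: [509.2, -386.3, 131.8]
tcp_rot: [3.126, -0.0, 1.727]
ft_force: [-0.2, 0.2, -0.4]
opening: 0.376
t 28.88 pos [ 509.2 -386.3  131.8] yaw 99.0 open 0.38 -> rows [  0.5  -0.5 118.8] turn -0.1 dist 119.0
```

```bash
python3 -m pendant '[[0.5,-0.5,30,0],[0.5,-0.5,60,0],[0.5,-0.5,85,0],[0.5,-0.5,103,0],[0.5,-0.5,112,0],[0.5,-0.5,117,0],[0.5,-0.5,119.5,0],[0.5,-0.5,120,0]]'; python3 -m pendant '[[0,0,0.4,0],[0,0,0.6,0]]';  python3 -m pendant '[[0,0,0,0],[0,0,0,0],[0,0,0,0]]' 0.3;python3 -m pendant '[[0,0,-15,0],[0,0,-45,0],[0,0,-90,0],[0,0,-140,0]]'; python3 go.py 420 0 250 95
```

```text
t: 29.88
eef_pos: [510.7, -385.7, 13.0]
tcp_rot: [3.125, 0.001, 1.727]
ft_force: [-2.2, 2.4, 8.3]
opening: 0.378
t: 30.12
eef_pos: [511.0, -385.9, 13.0]
tcp_rot: [3.124, 0.002, 1.727]
ft_force: [-0.2, 0.6, 6.4]
opening: 0.377
t: 30.5
eef_pos: [511.0, -385.9, 12.9]
tcp_rot: [3.124, 0.001, 1.727]
ft_force: [0.2, -0.1, 0.5]
opening: 0.638
t: 31.0
eef_pos: [508.3, -385.9, 155.0]
tcp_rot: [3.124, 0.001, 1.727]
ft_force: [0.3, -0.4, -0.3]
opening: 0.701
t 31.0 pos [ 508.3 -385.9  155. ] yaw 99.0 open 0.7 -> rows [394.8 -25.5 -96. ] turn 4.0 dist 407.0
```

Released. I'll move to the middle and check all four cases.

```bash
python3 -m pendant '[[30,-2,-20,0],[80,-5,-40,0],[130,-9,-60,0],[180,-12,-80,0],[235,-16,-96,0],[290,-19,-96,0],[345,-22,-96,0],[390,-25,-96,0]]';python3 -m pendant '[[0,0,0,0],[0,0,0,0],[0,0,0,0]]';
python3 - <<'E'
from look import *
qs=[(f"{k}_{c}"+("_mid" if k=="case" else ""),48 if k=="case" else 4) for c in ["red","yellow","green","blue"] for k in ["case"]]
for n in ["top","scene"]:
    p=vision.read_camera(n); im=p["pixels"][:,:,::-1].copy()
    for (cx,cy),a,l in [((516.5,-261),-12,"r"),((518,261.5),-9.7,"y"),((529.5,396),-1,"g"),((510.5,-385.5),9.1,"b")]:
        th=np.radians(a); u=np.array([np.cos(th),np.sin(th)]); v=np.array([-u[1],u[0]])
        pts=np.array([[*(np.array([cx,cy])+sx*70*u+sy*18*v),48.] for sx,sy in [(1,1),(1,-1),(-1,-1),(-1,1)]])
        c=pts@p["R"].T+p["t"]; uv=c@p["intrinsics"].T; uv=uv[:,:2]/uv[:,2:]
        p.setdefault("o",[]).append(uv)
    big=cv2.resize(im,None,fx=4,fy=4,interpolation=cv2.INTER_CUBIC)
    for uv in p["o"]: cv2.polylines(big,[(uv*4+2).astype(int)],True,(255,255,0),1)
    tiles=[]
    for uv in p["o"]:
        c=(uv.mean(0)*4).astype(int); t=big[max(c[1]-180,0):c[1]+180,max(c[0]-180,0):c[0]+180]; tiles.append(cv2.resize(t,(300,300)))
    cv2.imwrite(f"pics/fin_{n}.png",np.vstack([np.hstack(tiles[:2]),np.hstack(tiles[2:])]))
    cv2.imwrite(f"pics/full_{n}.png",im)
    print(n); rep(p,qs+[("flask_mid",60),("bottle_mid",60)])
E
```

```text
t: 32.0
eef_pos: [420.3, -3.0, 251.1]
tcp_rot: [3.123, 0.002, 1.728]
ft_force: [0.0, -0.1, -0.7]
opening: 0.701
t: 32.38
eef_pos: [420.6, -3.8, 251.3]
tcp_rot: [3.123, 0.002, 1.726]
ft_force: [0.7, -0.5, 0.7]
opening: 0.701
top
case_yellow_mid 0.83 1034 [516.3 256.4] 142.6 48.5 -10.3 [515.1 256.3]
case_yellow_mid 0.69 1563 [305.3 249.8] 191.4 49.6 -76.9 [305.3 249.5]
case_green_mid 0.97 981 [527.5 387.1] 139.8 46.1 -0.6 [526.3 387.6]
case_blue_mid 0.9 1145 [ 509.1 -381.5] 143.7 49.9 8.1 [ 508.3 -381.5]
flask_mid 0.7 750 [691.9 143.9] 79.7 75.8 62.0 [692.9 142.9]
bottle_mid 0.73 870 [690.1 -78.7] 91.1 72.7 -1.4 [690.1 -78.7]
bottle_mid 0.53 982 [ 511.9 -255.7] 143.7 42.0 -13.2 [ 511.  -255.5]
scene
case_red_mid 0.91 718 [ 534.5 -259.9] 173.1 44.2 -12.4 [ 538.3 -260.4]
case_yellow_mid 0.75 1155 [325.1 245. ] 215.6 100.4 -76.8 [326.3 242.8]
case_yellow_mid 0.73 679 [536.2 252.6] 178.5 51.1 -9.8 [538.9 251.9]
case_yellow_mid 0.64 308 [ 558.  -252.1] 155.8 57.4 -17.1 [ 580.7 -248.1]
case_green_mid 0.62 765 [549.2 383.2] 175.8 63.1 -1.7 [552.4 383.6]
case_blue_mid 0.83 639 [ 531.  -381.7] 175.0 36.1 8.2 [ 535.6 -381.3]
flask_mid 0.97 826 [687.5 144.4] 159.5 75.2 -14.6 [705.2 143.6]
bottle_mid 0.85 1000 [694.3 -78.7] 144.9 67.1 -16.2 [700.4 -78.8]
```

View pics/fin_top.png

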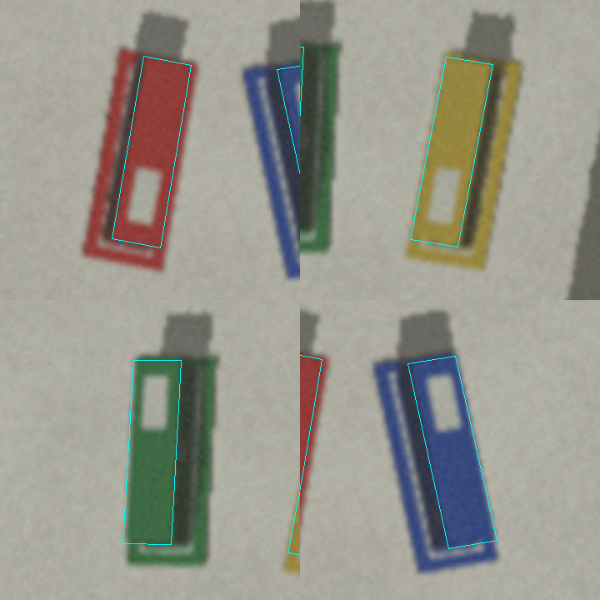

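View pics/fin_scene.png

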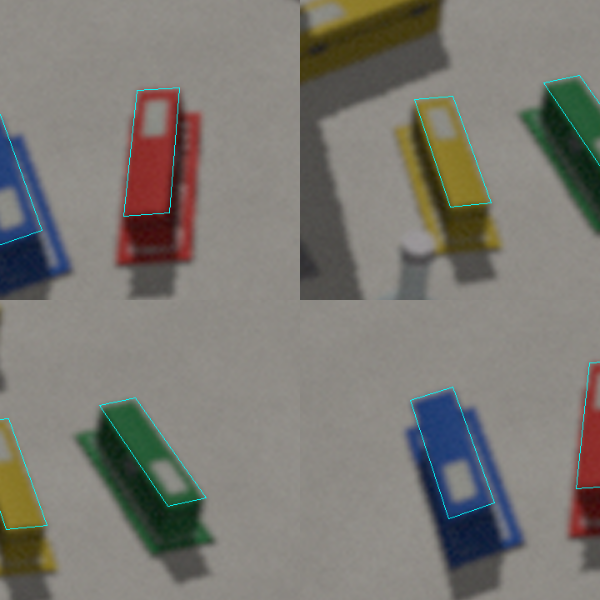

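View pics/full_scene.png

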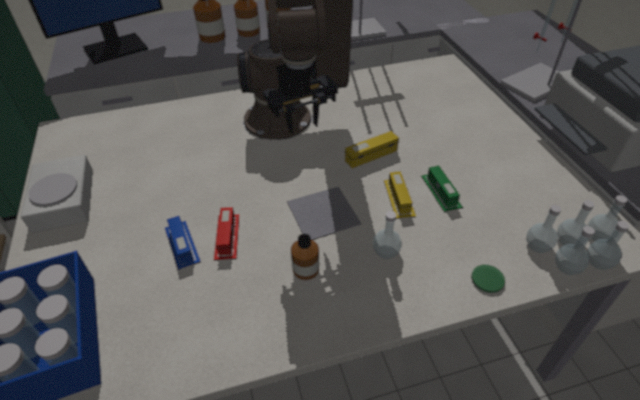

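In both views the case tops match the outlines drawn at the station poses to within 1–3 mm. The flask and bottle haven't moved, so I'll hand the job in.

```bash
python3 -c "
from cell import job; print(job.job_done())"
```

```text
the job is handed in; nothing more can be done
None
```

All four slide cases are on the stations of their own colour, lid up and released. Red and yellow went first, then green and blue. The job was handed in at about 32.5 s on the robot's clock, and no verdict was reported.

- **Final position check:** I drew outlines at the measured station poses over the top and scene pictures. By eye, all four case tops matched them within about 1–3 mm and lay flat, against the 12 mm limit.
- **Flask and bottle:** both are standing where they started, within 1–2 mm of the first measurements. The larger yellow case was left alone.
- **Forces:** the wrist force at the logged readings stayed at about 11 N or less, and the gripper ended well clear of everything.
- **Checks that disagreed:**
  - The networks' mask centres for the placed cases were several millimetres off, because visible case sides were included in the masks. I trusted the outline overlay instead.
  - They also gave some wrong labels. In the last top view the red case was reported as a bottle with low confidence, and red itself was missed. Red was clearly visible in both pictures.

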